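Ballast the cell stand and hold the hidden bolt head

ROBOT

A 6-joint arm with a two-finger parallel gripper is mounted at the origin on the work surface. World frame = base frame: x ahead of the robot, y to its left, z up, the work surface at z = 0. Lengths are in mm, angles in degrees, forces in N, time in s.
With the tool pointing down it reaches from about 350 to 850 mm from the base axis. Payload 8.1 kg.
Tool frame: the origin (TCP) lies at the very end of the fingers, on their centre line; the grasp point (between the pads) lies 19 mm behind it; z points along the fingers, y is the line along which they close (so a half turn about z gives the same grasp; the last joint's range is limited). The gripper opens to 85 mm and grips with 20 to 120 N. Pads are 22 mm wide; open, the fingers measure 114 mm over their backs; the gripper's body (76 mm by 85 mm) begins 54 mm behind the grasp point. The pads swing forward as they close: fully open they stand 13 mm farther back than shut.
Start: joints at [70.68, 7.471, 85.268, -0, 87.261, -4.893], TCP at [149.466, 581.09, 231.292] pointing down, gripper open.
Joint ranges: [-169.43, 169.43], [-51.17, 129.36], [1.28, 143.12], [-76.62, 256.62], [0, 156.53], [-152.29, 152.29]. Speed limits (degrees/s): [136.94, 136.94, 159.86, 180, 180, 180].

INTERFACE

Orientations are given as [roll, pitch, yaw] about the fixed x, y, z axes, in that order (R = Rz(yaw) Ry(pitch) Rx(roll)).
In Python, from bench import sense, eyes, job, models gives the robot as it stands. The module is installed in compiled form; this text tells all that it offers.
- The arm moves only by the tool apply_moves, never from a script. Its argument "rows" is a list of rows, each a list of 6 numbers: the shift along the tool's x, y, z in mm, then the turn, a rotation vector about the tool's x, y, z in rad. In form: [[dx, dy, dz, rx, ry, rz], ...]. A call has exactly 5 rows; each row shifts and turns the commanded pose from where the row before left it, along the tool's axes as they then stand; what a row does not reach is not made up. A row lasts 1/8 s, in which the tool goes at most 62.5 mm and 10.7 degrees, less where a joint would pass 70% of its speed; a pose out of reach is approached as far as the arm can. A call is refused whole if a number of a shift passes 62.5 or a number of a turn 0.188, either way. A call with a gripper value outside its range is refused whole. "fingers" is the finger opening in mm, from 0 to 85.4, set as the call begins (left out, the last holds). The fingers move at their own pace and stop on an object; "grip_force" is the grip in N (left out, the last holds). Time passes only in rows, so rows that do not move let the fingers close, or fill a call up. It gives the time, the measured TCP pose, the force, the opening and the grip force at its end, in the units of the state.
- sense(): the state, without advancing time (a new reading comes with each control period).
- eyes.snapshot(name): name is "scene" or "top" or "wrist"; returns (picture, depth): 384x512x3 uint8, red, green, blue; 384x512 float32, mm along the optical axis (not along the pixel's ray), 0 where there is no reading.
- eyes.get_calibration(name): a dict with "intrinsics" (3x3 intrinsics, pixels), "D" ([k1, k2, p1, p2, k3] as OpenCV has them; the pictures are not rectified), "R" (3x3) and "t" (3): a world point X has camera coordinates R X + t; the wrist camera has in their place "mount" (4x4, takes a point from camera to tool coordinates, whose origin is the TCP and whose axes are the flange's). Camera axes: x right, y down, z forward; pixel columns grow to the right and rows downward; lengths in mm; the calibration is good to about 2 mm. A picture is of the moment at which its call begins: read the wrist's pose just before it. get_calibration takes no time and is no camera call.
- job.hand_in(): hands the job in; it is judged then, once.
Trained networks look in the newest picture that a camera, given by its name, has taken for a name from the list of things; names that differ only in an ending like _2 or _b are one class to them, and where a whole thing is asked for, a point or a joint stands for the part that bears it (a point fixed in the world has none). Each returns a list of dicts, best first, with "confidence" (0 to 1); they miss things now and then, are a little off and sometimes report something else, mostly with a low value. They report only what shows in the picture. A call takes as long as a camera call. They do not tell look-alikes from the thing itself.
- models.boxes_of(name, camera): "xyz" ([x, y, z] in mm, in world coordinates, good to about 4 mm: the middle of the surface that is visible of it).
- models.cut_out(name, camera): "pixels" (384x512 bool, what is visible of it).
- models.place_of(name, camera): "xyz" ([x, y, z] in mm, in world coordinates, good to about 4 mm: a listed point, or the origin of a listed thing).
The state is a dict: "time": time; "joint_pos": joint angles; "qd": joint speeds; "joint_efforts": joint torques, N m; "tool_pos": TCP position; "tcp_rot": TCP orientation; "ft_force": force on the tool from outside, world axes, zero at the start; "wrist_torque": the same for the moment, N m; "finger_gap": finger opening in mm; "grip_force": force on a finger pad.
Only numpy, scipy, OpenCV 4.12 (cv2) and the standard library are available. Lean on these libraries where they do the work, as an engineer would, in place of code of your own. Each camera call takes 0.05 s, during which the arm holds its last target. There are 200 camera calls.

TASK

Weigh down the cell stand before its arm is tightened: lay the two loose steel ballast plates, one after the other, squarely on the one already lying on the stand's base, to make one neat pile of three. The nut driver is already running the lock nut on, but the bolt only turns round with it: reach down into the gap of the U-shaped bracket, grip the hidden bolt head across its flats and keep it from turning, and finish while still holding it still like that. Do not bump the glass cell, and leave the vial, the reagent bottle and the spanner where they are.

Things in the scene. Friction and masses are not known exactly. Their poses are not given: they have to be found in the camera images.
- stand: The fixed cell stand: blue base plate, 6 mm thick, x -80 to 80 mm, y -220 to 75 mm, carrying a bare steel U-bracket and, on an arm, the glass cell. Origin: on the bench under the middle of the bracket; +x points across to the nut driver, +y to the cell. The arm (30 mm high, 75 mm above the bench at mid-height, x 32 to 40 mm) runs from the bracket's far wall along +y to the ring clamp.
- gap (a point): Middle of the open top of the U-bracket's gap, 99 mm above the bench, over the stand's origin, axes as the stand. The two upright walls are 60 mm wide (y), 5 mm thick, 99 mm high above the bench; their inner faces stand 27 mm either side of this point in x: a gap of 54 mm, open above and at both y ends, its floor 11 mm above the bench.
- bolt: Hex bolt through the bracket's far wall, level along the stand's x. Origin: middle of its head. Until held it turns in place about that axis with the lock nut, 0.5 rad/s. The nut drags on it with about 0.1 N m: a firm grip (20 N or more) on the head stops it, the flats settling against the fingers by themselves while driver and nut turn on.
- bolt_head (a point): Middle of the hexagonal bolt head, in the gap: 75 mm above the bench, 24 mm below the wall tops, at x 8, y 0 mm of the stand; 19 mm from the far wall's inner face, 35 mm from the near wall's. 22 mm across flats, 25 mm across corners, 10 mm thick along the axis; a 19 mm thick bush, 14 mm long, parts it from the far wall. Gripped from above, fingers closing along the stand's y.
- driver: Battery nut driver in its saddle, fixed in line with the bolt on the far side of the bracket and running; with nut and socket it fills x 43 to 306 mm of the stand, within 55 mm of y 0, up to 102 mm above the bench. Origin: on the bench, at x 96 mm of the stand.
- plate_low: Ballast plate already lying on the stand's base, loose: plain dark steel, 90 (x) x 56 (y) x 14 mm, about 0.5 kg. Origin: centre of its underside. It lies about 150 mm from the bracket's middle on the stand's -y side, 6 mm above the bench.
- plate_a: One of the two ballast plates lying loose on the bench: the same plate, 90 (x) x 56 (y) x 14 mm, about 0.5 kg. Origin: centre of its underside. Which of the two goes on first does not matter; a half turn does not matter.
- plate_b: The other ballast plate lying loose on the bench: 90 (x) x 56 (y) x 14 mm, about 0.5 kg. Origin: centre of its underside.
- cell: Glass cell in the ring clamp at the end of the stand's arm, fixed to the stand; about 76 mm across with the ring, from 18 to 125 mm above the bench. Origin: centre of its underside. Not to be bumped.
- vial: Bystander: small standing glass vial with a white cap, 28 mm across, 62 mm high. Origin: centre of its underside.
- reagent: Bystander: standing white reagent bottle, 56 mm across, 125 mm high. Origin: centre of its underside.
- spanner: Bystander: spanner lying flat on the bench, about 130 mm long along its x, under 20 mm high. Origin: about its middle.
Mind the look-alikes: they are no part of the job. Leave any orange look-alike of the plate_a alone.

How it is judged (in metres and radians):
On the way, in this order (a step that is already met when the one before it is completed fails the run):
1. a first loose plate lies squarely on the plate on the base, let go (((horizontal distance between plate_a and plate_low below 0.01 m and angle between the x axis of plate_a and the x axis of plate_low, either way round below 0.175 rad and z of plate_a in the frame of plate_low between 0.01 and 0.018 m and contact force between the fingers and plate_a below 0.3 N and linear speed of plate_a below 0.03 m/s) or (horizontal distance between plate_b and plate_low below 0.01 m and angle between the x axis of plate_b and the x axis of plate_low, either way round below 0.175 rad and z of plate_b in the frame of plate_low between 0.01 and 0.018 m and contact force between the fingers and plate_b below 0.3 N and linear speed of plate_b below 0.03 m/s))), for 0.2 s.
2. the second lies squarely on top: one pile of three on the base, let go (x of plate_low in the frame of stand between -0.04 and 0.04 m and y of plate_low in the frame of stand between -0.19 and -0.11 m and z of plate_low in the frame of stand below 0.009 m and ((horizontal distance between each of plate_a, plate_b and plate_low below 0.01 m and angle between the x axis of each of plate_a, plate_b and the x axis of plate_low, either way round below 0.175 rad and z of plate_a in the frame of plate_low between 0.01 and 0.018 m and z of plate_b in the frame of plate_low between 0.024 and 0.032 m and horizontal distance between plate_b and plate_a below 0.01 m and angle between the x axis of plate_b and the x axis of plate_a, either way round below 0.175 rad and z of plate_b in the frame of plate_a between 0.01 and 0.018 m) or (horizontal distance between each of plate_b, plate_a and plate_low below 0.01 m and angle between the x axis of each of plate_b, plate_a and the x axis of plate_low, either way round below 0.175 rad and z of plate_b in the frame of plate_low between 0.01 and 0.018 m and z of plate_a in the frame of plate_low between 0.024 and 0.032 m and horizontal distance between plate_a and plate_b below 0.01 m and angle between the x axis of plate_a and the x axis of plate_b, either way round below 0.175 rad and z of plate_a in the frame of plate_b between 0.01 and 0.018 m)) and contact force between the fingers and plate_a below 0.3 N and contact force between the fingers and plate_b below 0.3 N and linear speed of each of plate_a, plate_b below 0.03 m/s), for 0.2 s.
3. the bolt head is gripped and has stopped turning (contact force between the fingers and bolt above 8 N and distance between the grasp point and bolt_head below 0.025 m and angular speed of bolt below 0.05 rad/s), for 0.5 s.
At the end, for the whole second after the job is handed in: Three plates in one pile on the base, each within 10 mm and 10 degrees of those below, at rest, let go; the fingers press the bolt head with over 8 N (grasp point within 25 mm of its middle) and the bolt stands still (under 0.05 rad/s) while the nut is driven (all of step 2 and all of step 3); the arm keeps its last pose, push and grip.
It fails at once if the glass cell is bumped (over 2 N) (contact force between any of the arm, the fingers, plate_a, plate_b and cell above 2 N).
It fails at once if the vial is displaced by more than 30 mm or tipped (distance of vial from where it was at the start of the episode above 0.03 m or angle between vial's own z axis and vertical above 0.5 rad).
It fails at once if the reagent is displaced by more than 30 mm or tipped (distance of reagent from where it was at the start of the episode above 0.03 m or angle between reagent's own z axis and vertical above 0.5 rad).
It fails at once if the spanner is displaced by more than 30 mm (distance of spanner from where it was at the start of the episode above 0.03 m).
It also fails if it takes over 64 s, if anything falls off the work surface, if the arm or the gripper's body presses on something with over 40 N, if the wrist force passes 120 N, or if a joint passes its speed limit or range.

## Working session

There is one attempt and no reset: what is moved stays moved. The work goes in short steps, Python scripts to look and compute and a tool call to move; the robot and the scene stay as the last step left them, time stands still between calls to the robot, and variables do not carry over. Pictures are saved under pics/ and viewed, at most 10 in all, crops included, and the job is handed in when it is done.

Besides the shell and the picture viewer there is one more tool, called after "Call:" by a JSON object that holds its "name" and its "arguments", one argument or row to a line. apply_moves: Moves the arm, as the interface text tells. Its arguments: {"type":"object","properties":{"rows":{"type":"array"},"fingers":{"type":"number"},"grip_force":{"type":"number"}},"required":["rows"]}

```bash
mkdir -p pics; cat > h.py <<'E'
import numpy as np, cv2
from bench import sense, eyes, job, models
from scipy.spatial.transform import Rotation as R
def cloud(name, depth, st=None):
    c=eyes.get_calibration(name); K=np.array(c["intrinsics"],float); D=np.array(c["D"],float)
    v,u=np.mgrid[0:384,0:512]
    p=cv2.undistortPoints(np.stack([u,v],-1).reshape(-1,1,2).astype(np.float64),K,D).reshape(384,512,2)
    P=np.dstack([p*depth[...,None],depth])
    if name=="wrist":
        M=np.array(c["mount"]); P=P@M[:3,:3].T+M[:3,3]
        Rt=R.from_euler('xyz',st["tcp_rot"],degrees=True).as_matrix()
        return P@Rt.T+np.array(st["tool_pos"])
    return (P-np.array(c["t"]))@np.array(c["R"])
E
python3 - <<'E'
from h import *
s=sense(); print(s)
ims=[]
for n in ("scene","top"):
    im,d=eyes.snapshot(n); cv2.imwrite(f"pics/{n}0.png",im[...,::-1]); np.save(n+"_d.npy",d); np.save(n+"_i.npy",im)
    for k in ("stand","plate_low","plate_a","gap","bolt_head","cell","vial","reagent","spanner","driver"):
        print(n,k,[(np.round(r["xyz"]).tolist(),round(r["confidence"],2)) for r in models.place_of(k,n)][:4])
E
```

```text
{'time': 0.0, 'joint_pos': array([ 7.06804975e+01,  7.51424011e+00,  8.53283284e+01, -1.89576037e-04,
        8.72602043e+01, -4.89310512e+00]), 'qd': array([-0.12270558,  0.03767271, -0.05489768,  0.04978915,  0.03096498,
        0.09073243]), 'joint_efforts': array([-1.55294006e-04, -5.69401109e+01, -5.00539327e+01, -2.14433735e-04,
        1.50309806e-02,  1.81267630e-06]), 'tool_pos': array([149.28514684, 580.58273939, 230.26257642]), 'tcp_rot': array([-1.79897586e+02, -8.57755055e-03,  1.65573604e+02]), 'ft_force': array([-0.08932493,  0.04098222,  0.49054136]), 'wrist_torque': array([ 0.01306843, -0.05283789, -0.0164821 ]), 'grip_force': 0.0, 'finger_gap': 85.40861580949877}
scene stand [([603.0, 124.0, -2.0], 0.64)]
scene plate_low [([608.0, -28.0, 11.0], 0.74)]
scene plate_a [([632.0, -230.0, -2.0], 0.97), ([443.0, -296.0, -3.0], 0.66), ([701.0, -355.0, -2.0], 0.58)]
scene gap [([596.0, 129.0, 98.0], 0.88), ([380.0, 94.0, 4.0], 0.53)]
scene bolt_head [([605.0, 123.0, 72.0], 0.44)]
scene cell [([613.0, 295.0, 15.0], 0.65)]
scene vial [([412.0, 335.0, 2.0], 0.48)]
scene reagent [([493.0, 463.0, 1.0], 0.58)]
scene spanner [([375.0, 94.0, 4.0], 0.68)]
scene driver [([692.0, 137.0, 0.0], 0.96)]
top stand [([601.0, 129.0, 0.0], 0.95)]
top plate_low [([607.0, -30.0, 6.0], 0.65)]
top plate_a [([446.0, -297.0, -2.0], 0.67), ([635.0, -233.0, -1.0], 0.66), ([700.0, -356.0, 1.0], 0.62)]
top gap [([595.0, 126.0, 102.0], 0.63)]
top bolt_head [([603.0, 126.0, 73.0], 0.42), ([497.0, 460.0, 2.0], 0.29), ([694.0, 140.0, 2.0], 0.24)]
top cell [([618.0, 296.0, 19.0], 0.94), ([694.0, 138.0, 5.0], 0.66), ([608.0, 129.0, 76.0], 0.22)]
top vial []
top reagent [([497.0, 461.0, 1.0], 0.72)]
top spanner [([378.0, 94.0, 0.0], 0.84)]
top driver [([694.0, 140.0, -0.0], 0.89)]
```

View pics/top0.png

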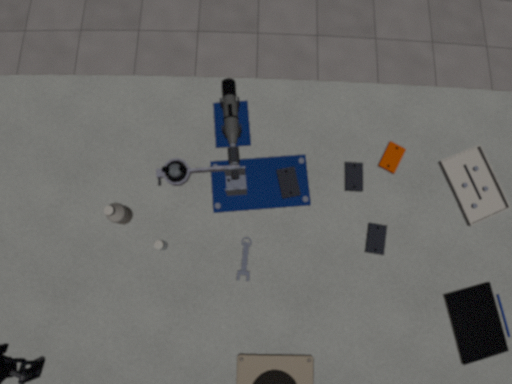

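View pics/scene0.png

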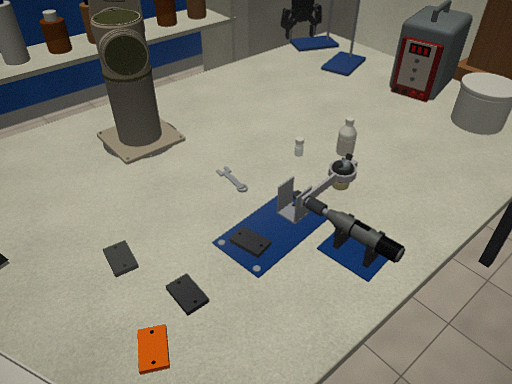

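```bash
python3 - <<'E'
from h import *
d=np.load("top_d.npy"); P=cloud("top",d); im=np.load("top_i.npy")
# top-face rects: plates
for nm,c,lo,hi in (("low",(607,-30),16,26),("p1",(635,-233),9,20),("p2",(446,-297),9,20),("p3",(700,-356),9,20)):
    m=(np.hypot(P[...,0]-c[0],P[...,1]-c[1])<75)&(P[...,2]>lo)&(P[...,2]<hi)&(d>0)
    n,l,st,ce=cv2.connectedComponentsWithStats(m.astype(np.uint8)); 
    k=1+np.argmax(st[1:,4]); q=P[l==k]
    print(nm,len(q),cv2.minAreaRect(q[:,:2].astype(np.float32)),np.median(q[:,2]),im[l==k].mean(0), ce[k])
# walls of bracket
m=(abs(P[...,0]-600)<60)&(abs(P[...,1]-126)<60)&(abs(P[...,2]-99)<6)
n,l,st,ce=cv2.connectedComponentsWithStats(m.astype(np.uint8))
for k in range(1,n):
    if st[k,4]>20: print("wall",st[k,4],cv2.minAreaRect(P[l==k][:,:2].astype(np.float32)),np.median(P[l==k][:,2]))
E
```

```text
low 537 ((610.1971435546875, -26.993186950683594), (90.48615264892578, 56.284793853759766), 12.979401588439941) 20.176644316402047 [38.46927374 40.283054   47.6424581 ] [287.96461825 181.7113594 ]
p1 509 ((635.6778564453125, -228.72183227539062), (53.971832275390625, 90.94552612304688), 88.38605499267578) 13.87079059302219 [44.06876228 44.93516699 49.34774067] [353.61100196 175.91748527]
p2 567 ((445.98876953125, -293.3924865722656), (58.0611457824707, 90.68838500976562), 81.72870635986328) 13.322310126657607 [45.36684303 46.25925926 50.42857143] [375.91358025 238.670194  ]
p3 471 ((700.5639038085938, -351.5146179199219), (56.253116607666016, 90.5538330078125), 61.9200439453125) 13.201664513187744 [135.78980892  68.4670913    9.38216561] [391.77070064 156.80679406]
wall 53 ((631.2218627929688, 133.77947998046875), (10.830623626708984, 58.76720428466797), 5.190024375915527) 98.53142498757308
wall 47 ((570.3997192382812, 126.14302062988281), (5.518777847290039, 58.52875518798828), 6.109136581420898) 98.7265354441738
```

The top view shows the two dark loose plates at pixels (353,176) and (376,238). The orange look-alike is at (392,157), the low plate at (288,182) and the bracket at (235,180). The stand's yaw is about 6°, which agrees with the driver and cell positions.

```bash
cat >> h.py <<'E'
def go(x,y,z,yaw,n=5,s=None):
    """print n rows to a tool-down pose from the measured one"""
    s=s or sense(); p=np.array(s["tool_pos"]); A=R.from_euler('xyz',s["tcp_rot"],degrees=True)
    B=R.from_euler('xyz',[180,0,yaw],degrees=True); w=(A.inv()*B).as_rotvec(); st=(np.array([x,y,z])-p)/n
    for i in range(n):
        sh=A.inv().apply(st); print(np.round(sh,1).tolist(), np.round(w/n,4).tolist()); A=A*R.from_rotvec(w/n)
E
python3 -c "
from h import *
go(635,-229,200,178.4,16)"
```

```text
[-42.0, -41.5, 2.0] [-0.0, 0.0, -0.014]
[-41.4, -42.1, 2.0] [-0.0, 0.0, -0.014]
[-40.8, -42.6, 2.0] [-0.0, 0.0, -0.014]
[-40.2, -43.2, 2.0] [-0.0, 0.0, -0.014]
[-39.6, -43.8, 2.0] [-0.0, 0.0, -0.014]
[-39.0, -44.3, 2.0] [-0.0, 0.0, -0.014]
[-38.4, -44.9, 2.0] [-0.0, 0.0, -0.014]
[-37.7, -45.4, 2.0] [-0.0, 0.0, -0.014]
[-37.1, -45.9, 2.0] [-0.0, 0.0, -0.014]
[-36.5, -46.4, 2.0] [-0.0, 0.0, -0.014]
[-35.8, -46.9, 2.0] [-0.0, 0.0, -0.014]
[-35.1, -47.4, 2.0] [-0.0, 0.0, -0.014]
[-34.5, -47.9, 2.0] [-0.0, 0.0, -0.014]
[-33.8, -48.4, 2.0] [-0.0, 0.0, -0.014]
[-33.1, -48.9, 2.0] [-0.0, 0.0, -0.014]
[-32.4, -49.3, 2.0] [-0.0, 0.0, -0.014]
```

Call:
{"name": "apply_moves", "arguments": {
  "rows": [
    [-42,-41.5,2,0,0,-0.014],
    [-41.4,-42.1,2,0,0,-0.014],
    [-40.8,-42.6,2,0,0,-0.014],
    [-40.2,-43.2,2,0,0,-0.014],
    [-39.6,-43.8,2,0,0,-0.014]
  ],
  "fingers": 85,
  "grip_force": 60
}}

```text
time: 1.72
tool_pos: [301.8, 326.3, 221.5]
tcp_rot: [180.0, 0.0, 169.6]
ft_force: [1.3, 0.1, 0.8]
finger_gap: 85.1
grip_force: 0.0
```

Call:
{"name": "apply_moves", "arguments": {
  "rows": [
    [-39,-44.3,2,0,0,-0.014],
    [-38.4,-44.9,2,0,0,-0.014],
    [-37.7,-45.4,2,0,0,-0.014],
    [-37.1,-45.9,2,0,0,-0.014],
    [-36.5,-46.4,2,0,0,-0.014]
  ]
}}

```text
time: 2.35
tool_pos: [453.7, 72.9, 211.7]
tcp_rot: [180.0, 0.1, 173.6]
ft_force: [0.9, -0.2, 0.2]
finger_gap: 84.7
grip_force: 0.0
```

Call:
{"name": "apply_moves", "arguments": {
  "rows": [
    [-35.8,-46.9,2,0,0,-0.014],
    [-35.1,-47.4,2,0,0,-0.014],
    [-34.5,-47.9,2,0,0,-0.014],
    [-33.8,-48.4,2,0,0,-0.014],
    [-33.1,-48.9,2,0,0,-0.014]
  ]
}}

```text
time: 2.98
tool_pos: [605.4, -180.3, 201.3]
tcp_rot: [-180.0, 0.0, 177.6]
ft_force: [0.8, 0.6, 0.7]
finger_gap: 84.7
grip_force: 0.0
```

```bash
python3 -c "
from h import *
go(635,-229,180,178.4,5)"
```

```text
[-6.3, -9.5, 4.3] [-0.0, 0.0001, -0.0027]
[-6.3, -9.5, 4.3] [-0.0, 0.0001, -0.0027]
[-6.3, -9.5, 4.3] [-0.0, 0.0001, -0.0027]
[-6.2, -9.5, 4.3] [-0.0, 0.0001, -0.0027]
[-6.2, -9.6, 4.3] [-0.0, 0.0001, -0.0027]
```

Call:
{"name": "apply_moves", "arguments": {
  "rows": [
    [-8,-12,5.5,0,0,-0.0035],
    [-8,-12,5.5,0,0,-0.0035],
    [-8,-12,5.5,0,0,-0.0035],
    [-7.3,-11.6,5,0,0,-0.003],
    [0,0,0,0,0,0]
  ]
}}

```text
time: 3.6
tool_pos: [634.0, -227.4, 179.2]
tcp_rot: [180.0, -0.0, 178.4]
ft_force: [-0.5, -0.2, 0.4]
finger_gap: 85.1
grip_force: 0.0
```

```bash
cat >> h.py <<'E'
def plate(c,lo,hi,tag=None,rad=80):
    s=sense(); im,d=eyes.snapshot("wrist"); P=cloud("wrist",d,s)
    if tag: cv2.imwrite(f"pics/{tag}.png",im[...,::-1])
    m=(np.hypot(P[...,0]-c[0],P[...,1]-c[1])<rad)&(P[...,2]>lo)&(P[...,2]<hi)&(d>0)&(im.max(-1)<110)
    n,l,st,ce=cv2.connectedComponentsWithStats(m.astype(np.uint8)); k=1+np.argmax(st[1:,4]); q=P[l==k]
    r=cv2.minAreaRect(q[:,:2].astype(np.float32)); (w,h),a=r[1],r[2]; a=a if w>h else a-90
    print(s["tool_pos"],s["tcp_rot"]); print(st[k,4],"centre",np.round(r[0],1),"size",np.round(r[1],1),"yaw",round(a,2),"z",np.round(np.percentile(q[:,2],[5,50,95]),1),"px",ce[k],st[k]); return r[0],a
E
python3 - <<'E'
from h import *
plate((635,-229),8,22,"w1")
E
```

```text
[ 634.03026875 -227.36155087  179.15391337] [ 1.79986485e+02 -4.53594597e-02  1.78370219e+02]
4805 centre [ 632.5 -233.2] size [54.5 89.8] yaw -0.61 z [12.8 14.  15.2] px [254.05182102 170.19063476] [ 225  127   57   89 4805]
```

View pics/w1.png

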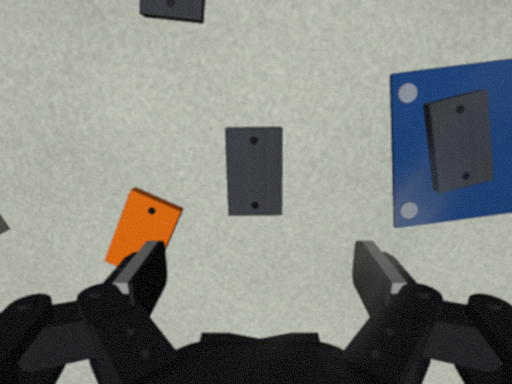

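The wrist view shows the first plate square at (254,170), with the orange plate clear of the left finger. I'll narrow the fingers to about 66 mm on the way down, then check where the tips are.

```bash
python3 -c "
from h import *
go(632.5,-233,60,179.1,4)"
```

```text
[0.3, -1.5, 29.9] [0.0001, -0.0001, -0.0031]
[0.3, -1.5, 29.9] [0.0001, -0.0001, -0.0031]
[0.3, -1.5, 29.9] [0.0001, -0.0001, -0.0031]
[0.3, -1.5, 29.9] [0.0001, -0.0001, -0.0031]
```

Call:
{"name": "apply_moves", "arguments": {
  "rows": [
    [0.3,-1.5,30,0,0,-0.003],
    [0.3,-1.5,30,0,0,-0.003],
    [0.3,-1.5,30,0,0,-0.003],
    [0.3,-1.5,30,0,0,-0.003],
    [0,0,0,0,0,0]
  ],
  "fingers": 68
}}

```text
time: 4.28
tool_pos: [630.4, -231.6, 56.9]
tcp_rot: [179.9, -0.3, 179.1]
ft_force: [0.2, -0.4, 0.8]
finger_gap: 67.9
grip_force: 0.0
```

```bash
python3 - <<'E'
from h import *
s=sense(); im,d=eyes.snapshot("wrist"); cv2.imwrite("pics/w2.png",im[...,::-1])
P=cloud("wrist",d,s); Rt=R.from_euler('xyz',s["tcp_rot"],degrees=True).as_matrix()
T=(P-s["tool_pos"])@Rt
print(s["finger_gap"],s["tool_pos"],d[d>0].min())
for sg in(-1,1):
    m=(d>0)&(abs(T[...,0])<14)&(sg*T[...,1]>26)&(sg*T[...,1]<50)&(T[...,2]>-60)&(T[...,2]<25)
    q=T[m]; print(sg,len(q),np.percentile(q[:,2],[50,90,98,100]) if len(q) else 0, q[q[:,2]>np.percentile(q[:,2],95)].mean(0) if len(q) else 0)
E
```

```text
67.92285940602497 [ 630.43987963 -231.57929886   56.91971607] 54.908962
-1 3593 [-39.86809033 -17.35596693 -10.74161405  -6.93166323] [  2.80359804 -34.95567807 -10.93809165]
1 3608 [-40.01113096 -17.41787758 -10.75136014  -6.6424414 ] [  2.92851254  34.67606576 -10.88847843]
```

View pics/w2.png

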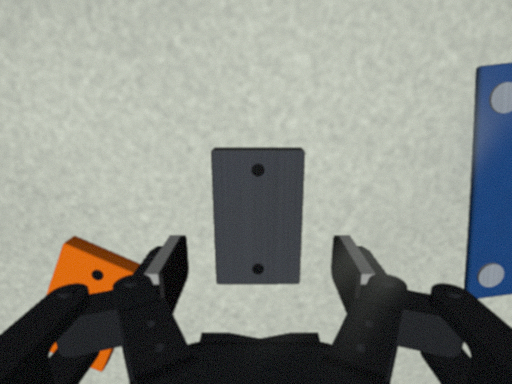

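The tips sit about 9 mm behind the TCP at this opening, with the plate square between the fingers at (258,216). I'll take one closer measurement.

```bash
python3 - <<'E'
from h import *
c,a=plate((632,-232),8,20)
print(sense()["tool_pos"])
go(c[0],c[1],-2,180+a,4)
E
```

```text
[ 631.89418535 -232.23743208   59.24266276] [ 1.79939478e+02 -1.18811823e-01  1.79084240e+02]
11687 centre [ 632.7 -232.8] size [55.1 90.1] yaw -0.86 z [13.  14.1 15.1] px [258.67947292 210.64789938] [  213   145    92   135 11687]
[ 633.05175328 -232.82673982   60.882046  ]
[0.1, 0.0, 15.7] [-0.0, 0.0001, -0.0002]
[0.1, 0.0, 15.7] [-0.0, 0.0001, -0.0002]
[0.1, 0.0, 15.7] [-0.0, 0.0001, -0.0002]
[0.1, 0.0, 15.7] [-0.0, 0.0001, -0.0002]
```

Call:
{"name": "apply_moves", "arguments": {
  "rows": [
    [0,0,20,0,0,0],
    [0,0,18,0,0,0],
    [0,0,13,0,0,0],
    [0,0,8,0,0,0],
    [0,0,1.5,0,0,0]
  ]
}}

```text
time: 5.0
tool_pos: [632.2, -232.9, -1.7]
tcp_rot: [180.0, -0.1, 179.1]
ft_force: [-0.7, -0.2, 0.6]
finger_gap: 68.2
grip_force: 0.0
```

Call:
{"name": "apply_moves", "arguments": {
  "rows": [
    [0,0,0,0,0,0],
    [0,0,0,0,0,0],
    [0,0,0,0,0,0],
    [0,0,0,0,0,0],
    [0,0,0,0,0,0]
  ],
  "fingers": 45,
  "grip_force": 70
}}

```text
time: 5.62
tool_pos: [633.2, -233.2, -0.0]
tcp_rot: [-180.0, 0.1, 179.1]
ft_force: [-1.3, 0.9, 4.9]
finger_gap: 53.7
grip_force: 76.4
```

```bash
python3 - <<'E'
from h import *
s=sense(); print(s["tool_pos"],s["finger_gap"]); s=dict(s); 
s["tool_pos"]=np.array([633,-233,60.]);go(610,-27,200,193,6,s)
E
```

```text
[ 6.33182549e+02 -2.33204259e+02 -8.05270211e-03] 53.73069492118378
[4.4, 34.3, -23.3] [-0.0001, 0.0002, -0.0405]
[3.0, 34.4, -23.3] [-0.0001, 0.0002, -0.0405]
[1.6, 34.5, -23.3] [-0.0001, 0.0002, -0.0405]
[0.2, 34.5, -23.3] [-0.0001, 0.0002, -0.0405]
[-1.2, 34.5, -23.3] [-0.0001, 0.0002, -0.0405]
[-2.6, 34.4, -23.3] [-0.0001, 0.0002, -0.0405]
```

Call:
{"name": "apply_moves", "arguments": {
  "rows": [
    [0,0,-4,0,0,0],
    [0,0,-10,0,0,0],
    [0,0,-16,0,0,0],
    [0,0,-16,0,0,0],
    [0,0,-16,0,0,0]
  ]
}}

```text
time: 6.25
tool_pos: [633.1, -233.3, 63.2]
tcp_rot: [-180.0, 0.1, 179.1]
ft_force: [-0.5, -0.9, -6.1]
finger_gap: 54.1
grip_force: 75.2
```

Call:
{"name": "apply_moves", "arguments": {
  "rows": [
    [4.4,34.3,-23.3,0,0,-0.04],
    [3,34.4,-23.3,0,0,-0.04],
    [1.6,34.5,-23.3,0,0,-0.04],
    [0.2,34.5,-23.3,0,0,-0.04],
    [-1.2,34.5,-23.3,0,0,-0.04]
  ]
}}

```text
time: 6.88
tool_pos: [613.6, -60.4, 179.8]
tcp_rot: [-180.0, 0.1, -169.4]
ft_force: [0.5, 0.3, -5.6]
finger_gap: 54.3
grip_force: 75.7
```

Call:
{"name": "apply_moves", "arguments": {
  "rows": [
    [-1.6,17,-12,0,0,-0.022],
    [-1,12,-7,0,0,-0.011],
    [0,5.4,-4,0,0,-0.008],
    [0,0,0,0,0,0],
    [0,0,0,0,0,0]
  ]
}}

```text
time: 7.5
tool_pos: [609.2, -28.0, 199.8]
tcp_rot: [180.0, -0.1, -167.2]
ft_force: [-1.2, -0.9, -5.1]
finger_gap: 53.8
grip_force: 75.7
```

```bash
python3 - <<'E'
from h import *
plate((610,-27),13,28,"w3")
s=sense(); print(s["tool_pos"])
E
```

```text
[609.21518485 -28.03513418 199.83487437] [ 1.79989642e+02 -8.06909466e-02 -1.67186701e+02]
1819 centre [580.2 -36.9] size [33.8 55.1] yaw -77.15 z [18.8 20.  21.2] px [257.57778999 141.4628917 ] [ 230  125   55   34 1819]
[609.22241845 -27.98360072 199.85979935]
```

View pics/w3.png

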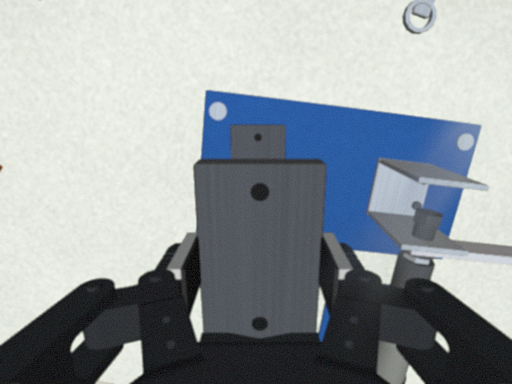

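The wrist view shows the held plate covering most of the low plate, whose near end is visible at (257,141). That end gives a centre of about (607.6,-30.7) at yaw 12.85°, consistent with the top view after allowing for the camera offset. Next I'll check the plate's pose in the hand from depth.

```bash
cat >> h.py <<'E'
def held():
    s=sense(); im,d=eyes.snapshot("wrist"); P=cloud("wrist",d,s)
    T=(P-s["tool_pos"])@R.from_euler('xyz',s["tcp_rot"],degrees=True).as_matrix()
    m=(d>0)&(abs(T[...,1])<27)&(abs(T[...,0])<70)&(T[...,2]>-24)&(T[...,2]<8); q=T[m]
    z=np.median(q[:,2]); q=q[abs(q[:,2]-z)<3]
    r=cv2.minAreaRect(q[:,:2].astype(np.float32)); x=q[:,0]
    for lo in (-20,-10,0,10,20): 
        b=q[abs(q[:,1]-lo)<2]; print(lo,"x far edges",b[:,0].min().round(1),b[:,0].max().round(1))
    print("held z",z,r); return s
E
python3 - <<'E'
from h import *
held()
s=sense(); print(s["tool_pos"]); go(607.5,-30.7,60,192.9,4)
E
```

```text
-20 x far edges -38.7 45.2
-10 x far edges -39.4 45.0
0 x far edges -41.2 45.1
10 x far edges -40.5 45.1
20 x far edges -38.9 45.2
held z -14.055254318911226 ((1.9848747253417969, 0.002040863037109375), (86.523193359375, 53.99435043334961), 0.006267018616199493)
[609.27528571 -27.94929552 199.99524569]
[0.5, -0.6, 35.0] [0.0001, -0.0003, -0.0004]
[0.6, -0.6, 35.0] [0.0001, -0.0003, -0.0004]
[0.6, -0.6, 35.0] [0.0001, -0.0003, -0.0004]
[0.6, -0.6, 35.0] [0.0001, -0.0003, -0.0004]
```

Call:
{"name": "apply_moves", "arguments": {
  "rows": [
    [0.6,-0.6,40,0,0,0],
    [0.6,-0.6,40,0,0,0],
    [0.6,-0.6,35,0,0,0],
    [0.6,-0.6,18,0,0,0],
    [0,0,7,0,0,0]
  ]
}}

```text
time: 8.22
tool_pos: [607.2, -30.3, 59.8]
tcp_rot: [180.0, -0.1, -167.1]
ft_force: [-1.5, -0.0, -5.5]
finger_gap: 53.7
grip_force: 75.7
```

Call:
{"name": "apply_moves", "arguments": {
  "rows": [
    [0,0,0,0,0,0],
    [0,0,10,0,0,0],
    [0,0,10,0,0,0],
    [0,0,9,0,0,0],
    [0,0,5,0,0,0]
  ]
}}

```text
time: 8.85
tool_pos: [607.2, -30.0, 25.7]
tcp_rot: [180.0, -0.1, -167.1]
ft_force: [0.1, -0.1, -7.2]
finger_gap: 53.9
grip_force: 75.7
```

```bash
python3 - <<'E'
from h import *
s=sense(); print(s["tool_pos"],s["ft_force"]); go(607.5,-30.7,20,192.9,2)
E
```

```text
[607.16885809 -30.0369901   25.69558509] [ 0.11619026 -0.11547675 -7.17902021]
[-0.1, -0.4, 2.8] [0.0002, -0.0006, -0.0002]
[-0.1, -0.4, 2.8] [0.0002, -0.0006, -0.0002]
```

Call:
{"name": "apply_moves", "arguments": {
  "rows": [
    [0,-0.4,2.5,0,0,0],
    [0,-0.3,2,0,0,0],
    [0,0,1.3,0,0,0],
    [0,0,0,0,0,0],
    [0,0,0,0,0,0]
  ]
}}

```text
time: 9.48
tool_pos: [608.1, -30.8, 21.2]
tcp_rot: [-180.0, 0.0, -167.1]
ft_force: [0.2, 0.5, -7.0]
finger_gap: 53.9
grip_force: 75.7
```

Call:
{"name": "apply_moves", "arguments": {
  "rows": [
    [0,0,0.8,0,0,0],
    [0,0,0.6,0,0,0],
    [0,0,0,0,0,0],
    [0,0,0,0,0,0],
    [0,0,0,0,0,0]
  ]
}}

```text
time: 10.1
tool_pos: [608.1, -30.8, 20.0]
tcp_rot: [-180.0, 0.0, -167.1]
ft_force: [-2.8, 0.2, 1.5]
finger_gap: 54.5
grip_force: 76.6
```

Contact is made (the wrist force rose from -7 to +1.5 N). Releasing and backing off upward.

Call:
{"name": "apply_moves", "arguments": {
  "rows": [
    [0,0,0,0,0,0],
    [0,0,0,0,0,0],
    [0,0,0,0,0,0],
    [0,0,-15,0,0,0],
    [0,0,-30,0,0,0]
  ],
  "fingers": 74
}}

```text
time: 10.72
tool_pos: [606.9, -30.7, 64.5]
tcp_rot: [179.9, -0.1, -167.1]
ft_force: [-0.2, -0.3, 0.2]
finger_gap: 73.8
grip_force: 0.0
```

Call:
{"name": "apply_moves", "arguments": {
  "rows": [
    [0,0,-40,0,0,0],
    [0,0,-40,0,0,0],
    [0,0,-32,0,0,0],
    [0,0,0,0,0,0],
    [0,0,0,0,0,0]
  ]
}}

```text
time: 11.35
tool_pos: [607.8, -30.8, 176.8]
tcp_rot: [-180.0, 0.0, -167.1]
ft_force: [-0.1, -0.1, -0.6]
finger_gap: 73.9
grip_force: 0.0
```

```bash
python3 - <<'E'
from h import *
plate((608,-31),28,42,"w4")
s=sense(); im,d=eyes.snapshot("wrist"); P=cloud("wrist",d,s)
s=dict(s); go(445,-297,180,171.7,8,s)
E
```

```text
[607.82950984 -30.7923324  176.79475506] [-1.79993978e+02  1.56860908e-02 -1.67126477e+02]
5587 centre [608. -31.] size [90.2 55.3] yaw 12.79 z [32.8 34.  35.1] px [259.25076069 176.18614641] [ 229  130   62   95 5587]
[27.2, -27.9, -0.5] [0.0, -0.0002, 0.0462]
[25.9, -29.1, -0.5] [0.0, -0.0002, 0.0462]
[24.5, -30.3, -0.5] [0.0, -0.0002, 0.0462]
[23.1, -31.4, -0.5] [0.0, -0.0002, 0.0462]
[21.6, -32.4, -0.5] [0.0, -0.0002, 0.0462]
[20.1, -33.4, -0.5] [0.0, -0.0002, 0.0462]
[18.5, -34.3, -0.5] [0.0, -0.0002, 0.0462]
[16.9, -35.1, -0.5] [0.0, -0.0002, 0.0462]
```

View pics/w4.png

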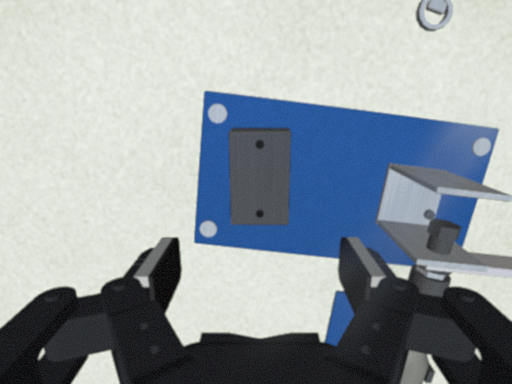

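The first plate lies flush on the low one, with the top at z 34 and the centre at (608,-31). Now plate two.

Call:
{"name": "apply_moves", "arguments": {
  "rows": [
    [32,-35,0,0,0,0.056],
    [31,-37,0,0,0,0.056],
    [29,-38,0,0,0,0.056],
    [26,-40,0,0,0,0.056],
    [24,-41,0,0,0,0.056]
  ]
}}

```text
time: 12.08
tool_pos: [486.4, -238.0, 175.2]
tcp_rot: [179.9, -0.1, 176.7]
ft_force: [0.7, -1.4, 0.1]
finger_gap: 74.1
grip_force: 0.0
```

```bash
python3 -c "
from h import *
go(444,-297,150,171.7,3)"
```

```text
[13.0, -20.5, 8.4] [0.0003, -0.0007, 0.0293]
[12.4, -20.8, 8.4] [0.0003, -0.0007, 0.0293]
[11.7, -21.2, 8.4] [0.0003, -0.0007, 0.0293]
```

Call:
{"name": "apply_moves", "arguments": {
  "rows": [
    [13,-20.5,10,0,0,0.0293],
    [12.4,-20.8,10,0,0,0.0293],
    [8.7,-16,10,0,0,0.0293],
    [3,-5,5,0,0,0],
    [0,0,0,0,0,0]
  ],
  "fingers": 68
}}

```text
time: 12.7
tool_pos: [445.3, -295.6, 140.9]
tcp_rot: [179.9, -0.1, 171.8]
ft_force: [-0.5, 0.4, 0.8]
finger_gap: 67.8
grip_force: 0.0
```

```bash
python3 - <<'E'
from h import *
c,a=plate((444,-297),8,20,"w5")
go(c[0],c[1],60,180+a,4)
E
```

```text
[ 445.30212023 -295.64827007  140.85257074] [ 1.79946049e+02 -6.32365412e-02  1.71798855e+02]
6195 centre [ 443.8 -296.9] size [55.2 89.7] yaw -8.09 z [12.8 14.  15.1] px [258.16335755 179.08652139] [ 226  130   65  100 6195]
[0.5, -0.4, 20.4] [0.0001, -0.0, -0.0004]
[0.5, -0.4, 20.4] [0.0001, -0.0, -0.0004]
[0.5, -0.4, 20.4] [0.0001, -0.0, -0.0004]
[0.5, -0.4, 20.4] [0.0001, -0.0, -0.0004]
```

Call:
{"name": "apply_moves", "arguments": {
  "rows": [
    [0.5,-0.4,30,0,0,0],
    [0.5,-0.4,30,0,0,0],
    [0.5,-0.4,25,0,0,0],
    [0.2,-0.3,15,0,0,0],
    [0,0,0,0,0,0]
  ]
}}

```text
time: 13.38
tool_pos: [443.5, -296.5, 40.9]
tcp_rot: [179.9, -0.1, 171.8]
ft_force: [0.7, -0.2, 0.2]
finger_gap: 67.8
grip_force: 0.0
```

```bash
python3 - <<'E'
from h import *
c,a=plate((444,-297),8,20)
s=sense(); print(s["tool_pos"])
go(c[0],c[1],-1.5,180+a,4)
E
```

```text
[ 443.49902002 -296.46191732   40.88318005] [ 1.79945084e+02 -8.36898621e-02  1.71840384e+02]
13888 centre [ 444.  -296.8] size [55.2 90.1] yaw -8.27 z [13.  14.1 15.1] px [259.52930588 219.8312932 ] [  209   149   102   146 13888]
[ 444.08033721 -297.0743369    41.91615023]
[0.0, 0.1, 10.9] [0.0, -0.0, 0.0004]
[0.0, 0.1, 10.9] [0.0, -0.0, 0.0004]
[0.0, 0.1, 10.9] [0.0, -0.0, 0.0004]
[0.0, 0.1, 10.9] [0.0, -0.0, 0.0004]
```

Call:
{"name": "apply_moves", "arguments": {
  "rows": [
    [0,0,14,0,0,0],
    [0,0,13,0,0,0],
    [0,0,9,0,0,0],
    [0,0,6,0,0,0],
    [0,0,1,0,0,0]
  ]
}}

```text
time: 14.05
tool_pos: [443.4, -297.1, -2.0]
tcp_rot: [180.0, -0.0, 171.8]
ft_force: [0.6, -0.3, 0.2]
finger_gap: 68.0
grip_force: 0.0
```

Call:
{"name": "apply_moves", "arguments": {
  "rows": [
    [0,0,0,0,0,0],
    [0,0,0,0,0,0],
    [0,0,0,0,0,0],
    [0,0,0,0,0,0],
    [0,0,0,0,0,0]
  ],
  "fingers": 45
}}

```text
time: 14.68
tool_pos: [444.1, -297.5, -0.8]
tcp_rot: [-180.0, 0.0, 171.8]
ft_force: [-0.8, 1.4, 6.4]
finger_gap: 54.0
grip_force: 75.5
```

Call:
{"name": "apply_moves", "arguments": {
  "rows": [
    [0,0,-4,0,0,0],
    [0,0,-12,0,0,0],
    [0,0,-30,0,0,0],
    [0,0,-40,0,0,0],
    [0,0,-40,0,0,0]
  ]
}}

```text
time: 15.3
tool_pos: [443.2, -296.9, 125.8]
tcp_rot: [180.0, -0.0, 171.8]
ft_force: [0.8, -0.8, -5.8]
finger_gap: 53.9
grip_force: 75.7
```

```bash
python3 - <<'E'
from h import *
held(); go(608,-31,160,192.8,8)
E
```

```text
-20 x far edges -38.1 44.9
-10 x far edges -39.3 44.9
0 x far edges -41.5 44.9
10 x far edges -39.4 44.7
20 x far edges -38.4 44.9
held z -14.807202733672536 ((1.508636474609375, 0.000545501708984375), (86.88113403320312, 53.99802780151367), 0.00021906112669967115)
[-15.3, 36.1, -3.5] [-0.0007, 0.0007, -0.0458]
[-16.9, 35.3, -3.5] [-0.0007, 0.0007, -0.0458]
[-18.5, 34.5, -3.5] [-0.0007, 0.0007, -0.0458]
[-20.1, 33.6, -3.5] [-0.0007, 0.0007, -0.0458]
[-21.6, 32.7, -3.4] [-0.0007, 0.0007, -0.0458]
[-23.1, 31.7, -3.4] [-0.0007, 0.0007, -0.0458]
[-24.5, 30.6, -3.4] [-0.0007, 0.0007, -0.0458]
[-25.9, 29.4, -3.4] [-0.0007, 0.0007, -0.0458]
```

Call:
{"name": "apply_moves", "arguments": {
  "rows": [
    [-15.3,36.1,-3.5,0,0,-0.0458],
    [-16.9,35.3,-3.5,0,0,-0.0458],
    [-18.5,34.5,-3.5,0,0,-0.0458],
    [-20.1,33.6,-3.5,0,0,-0.0458],
    [-21.6,32.7,-3.5,0,0,-0.0458]
  ]
}}

```text
time: 15.98
tool_pos: [545.3, -128.5, 141.8]
tcp_rot: [180.0, -0.0, -175.0]
ft_force: [0.4, -0.2, -6.2]
finger_gap: 54.2
grip_force: 75.8
```

Call:
{"name": "apply_moves", "arguments": {
  "rows": [
    [-23.1,31.7,0,0,0,-0.0458],
    [-24.5,30.6,10,0,0,-0.0458],
    [-17,19.4,20,0,0,-0.0358],
    [-9,10,10,0,0,-0.01],
    [0,0,0,0,0,0]
  ]
}}

```text
time: 16.6
tool_pos: [604.6, -28.4, 100.6]
tcp_rot: [180.0, -0.2, -167.2]
ft_force: [0.2, 0.1, -5.0]
finger_gap: 53.9
grip_force: 75.9
```

```bash
python3 - <<'E'
from h import *
s=sense(); print(s["tool_pos"],s["tcp_rot"]); go(608,-31,45,192.8,4)
E
```

```text
[604.57474858 -28.36699347 100.63822448] [ 1.79951218e+02 -1.63765303e-01 -1.67179515e+02]
[-0.7, -0.8, 13.9] [0.0002, -0.0007, 0.0001]
[-0.7, -0.8, 13.9] [0.0002, -0.0007, 0.0001]
[-0.7, -0.8, 13.9] [0.0002, -0.0007, 0.0001]
[-0.7, -0.8, 13.9] [0.0002, -0.0007, 0.0001]
```

Call:
{"name": "apply_moves", "arguments": {
  "rows": [
    [-0.7,-0.8,18,0,0,0],
    [-0.7,-0.8,18,0,0,0],
    [0,0,12,0,0,0],
    [0,0,7,0,0,0],
    [0,0,0,0,0,0]
  ]
}}

```text
time: 17.23
tool_pos: [606.8, -30.1, 46.3]
tcp_rot: [180.0, -0.1, -167.2]
ft_force: [-0.6, -0.6, -4.7]
finger_gap: 54.0
grip_force: 75.8
```

Call:
{"name": "apply_moves", "arguments": {
  "rows": [
    [0,0,0,0,0,0],
    [0,0,0,0,0,0],
    [0,0,0,0,0,0],
    [0,0,0,0,0,0],
    [0,0,0,0,0,0]
  ]
}}

```text
time: 17.85
tool_pos: [607.4, -30.1, 47.1]
tcp_rot: [-180.0, 0.0, -167.2]
ft_force: [0.2, -0.2, -5.5]
finger_gap: 53.8
grip_force: 75.8
```

```bash
python3 - <<'E'
from h import *
s=sense(); print(s["tool_pos"],s["tcp_rot"]); go(608,-31,33,192.8,4)
E
```

```text
[607.36308391 -30.07980261  47.14918583] [-1.79995337e+02  2.37434186e-03 -1.67205377e+02]
[-0.1, -0.3, 3.5] [-0.0, 0.0, -0.0]
[-0.1, -0.3, 3.5] [-0.0, 0.0, -0.0]
[-0.1, -0.3, 3.5] [-0.0, 0.0, -0.0]
[-0.1, -0.3, 3.5] [-0.0, 0.0, -0.0]
```

Call:
{"name": "apply_moves", "arguments": {
  "rows": [
    [-0.1,-0.3,6,0,0,0],
    [-0.1,-0.3,4,0,0,0],
    [-0.1,-0.2,2,0,0,0],
    [0,0,0.8,0,0,0],
    [0,0,0,0,0,0]
  ]
}}

```text
time: 18.48
tool_pos: [607.9, -30.8, 34.3]
tcp_rot: [180.0, -0.0, -167.2]
ft_force: [0.2, 0.7, -6.4]
finger_gap: 54.0
grip_force: 75.9
```

Call:
{"name": "apply_moves", "arguments": {
  "rows": [
    [0,0,0.7,0,0,0],
    [0,0,0.5,0,0,0],
    [0,0,0,0,0,0],
    [0,0,0,0,0,0],
    [0,0,0,0,0,0]
  ]
}}

```text
time: 19.1
tool_pos: [608.0, -30.8, 33.3]
tcp_rot: [-180.0, 0.0, -167.2]
ft_force: [-0.4, -0.5, -3.4]
finger_gap: 53.9
grip_force: 76.1
```

Call:
{"name": "apply_moves", "arguments": {
  "rows": [
    [0,0,0.6,0,0,0],
    [0,0,0,0,0,0],
    [0,0,0,0,0,0],
    [0,0,0,0,0,0],
    [0,0,0,0,0,0]
  ]
}}

```text
time: 19.73
tool_pos: [608.0, -30.8, 33.3]
tcp_rot: [-180.0, 0.0, -167.2]
ft_force: [-4.6, 0.7, 5.4]
finger_gap: 54.2
grip_force: 77.0
```

Call:
{"name": "apply_moves", "arguments": {
  "rows": [
    [0,0,0,0,0,0],
    [0,0,0,0,0,0],
    [0,0,0,0,0,0],
    [0,0,-15,0,0,0],
    [0,0,-30,0,0,0]
  ],
  "fingers": 74
}}

```text
time: 20.35
tool_pos: [606.7, -30.7, 77.3]
tcp_rot: [179.9, -0.1, -167.2]
ft_force: [-0.1, 0.8, 0.3]
finger_gap: 74.1
grip_force: 0.0
```

Call:
{"name": "apply_moves", "arguments": {
  "rows": [
    [0,0,-45,0,0,0],
    [0,0,-45,0,0,0],
    [0,0,-32,0,0,0],
    [0,0,0,0,0,0],
    [0,0,0,0,0,0]
  ]
}}

```text
time: 20.98
tool_pos: [607.7, -30.8, 199.6]
tcp_rot: [-180.0, 0.0, -167.2]
ft_force: [-0.5, 0.1, -1.2]
finger_gap: 74.0
grip_force: 0.0
```

```bash
python3 - <<'E'
from h import *
plate((608,-31),42,55,"w6")
for k in ("gap","bolt_head"): print(k,[(np.round(r["xyz"]).tolist(),round(r["confidence"],2)) for r in models.place_of(k,"wrist")][:3])
E
```

```text
[607.68572616 -30.81019769 199.59985854] [-1.79995321e+02  7.11362166e-03 -1.67212499e+02]
5282 centre [608.2 -30.9] size [89.7 55.9] yaw 12.93 z [46.8 48.  49.1] px [259.20503597 174.88167361] [ 230  130   60   92 5282]
gap [([598.0, 128.0, 98.0], 0.8)]
bolt_head [([609.0, 130.0, 76.0], 0.82)]
```

View pics/w6.png

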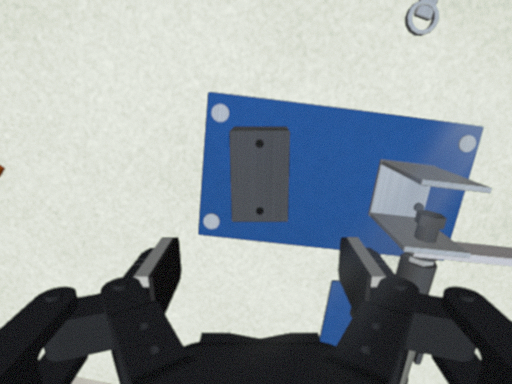

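The pile of three is flush at (259,175) with its top at z 48. The bracket shows at (425,205). Moving above the gap.

```bash
python3 -c "
from h import *
go(607,129.5,190,186,4)"
```

```text
[-8.9, 39.0, 2.0] [0.0002, -0.0007, 0.0296]
[-7.7, 39.3, 2.0] [0.0002, -0.0007, 0.0296]
[-6.6, 39.5, 2.0] [0.0002, -0.0007, 0.0296]
[-5.4, 39.7, 2.0] [0.0002, -0.0007, 0.0296]
```

Call:
{"name": "apply_moves", "arguments": {
  "rows": [
    [-9,42,2,0,0,0.033],
    [-8,42,2,0,0,0.033],
    [-7,42,2,0,0,0.033],
    [-4,27,2,0,0,0.02],
    [-0.5,4.5,1.5,0,0,0]
  ],
  "fingers": 55
}}

```text
time: 21.75
tool_pos: [607.3, 131.0, 188.5]
tcp_rot: [180.0, -0.1, -173.9]
ft_force: [0.4, -0.1, -0.2]
finger_gap: 54.7
grip_force: 0.0
```

Call:
{"name": "apply_moves", "arguments": {
  "rows": [
    [0,0,0,0,0,0],
    [0,0,0,0,0,0],
    [0,0,0,0,0,0],
    [0,0,0,0,0,0],
    [0,0,0,0,0,0]
  ]
}}

```text
time: 22.38
tool_pos: [608.3, 129.0, 190.1]
tcp_rot: [180.0, 0.0, -174.1]
ft_force: [0.9, -0.2, -1.0]
finger_gap: 55.4
grip_force: 0.0
```

```bash
python3 - <<'E'
from h import *
s=sense(); im,d=eyes.snapshot("wrist"); cv2.imwrite("pics/w7.png",im[...,::-1]); P=cloud("wrist",d,s)
print(s["tool_pos"],s["tcp_rot"])
m=(d>0)&(abs(P[...,0]-600)<50)&(abs(P[...,1]-127)<50)&(P[...,2]>95)&(P[...,2]<103)
n,l,st,ce=cv2.connectedComponentsWithStats(m.astype(np.uint8))
for k in range(1,n):
    if st[k,4]>40: print("wall",st[k,4],cv2.minAreaRect(P[l==k][:,:2].astype(np.float32)),np.median(P[l==k][:,2]),ce[k])
for k in ("gap","bolt_head"): print(k,[(np.round(r["xyz"]).tolist(),round(r["confidence"],2)) for r in models.place_of(k,"wrist")][:3])
# head cylinder: points high in gap
m=(d>0)&(np.hypot(P[...,0]-608,P[...,1]-129.5)<16)&(P[...,2]>78)&(P[...,2]<92); q=P[m]
print("head",len(q),q.min(0),q.max(0),np.median(q,0))
E
```

```text
[608.2926816  128.99128999 190.08997063] [ 1.79999276e+02  8.06518310e-03 -1.74052761e+02]
wall 621 ((567.7586669921875, 123.52163696289062), (5.386343955993652, 59.19690704345703), 6.178043365478516) 98.7692350137887 [257.1610306 141.4041868]
wall 530 ((625.8863525390625, 130.02691650390625), (5.217830657958984, 59.2255859375), 6.076634883880615) 98.7562825614885 [258.74716981 216.00566038]
gap [([600.0, 125.0, 100.0], 0.82)]
bolt_head [([610.0, 128.0, 74.0], 0.6)]
head 679 [599.13106046 116.21489839  78.01832679] [623.93278414 138.89383817  91.94796305] [609.32439466 128.4715741   84.13849756]
```

View pics/w7.png

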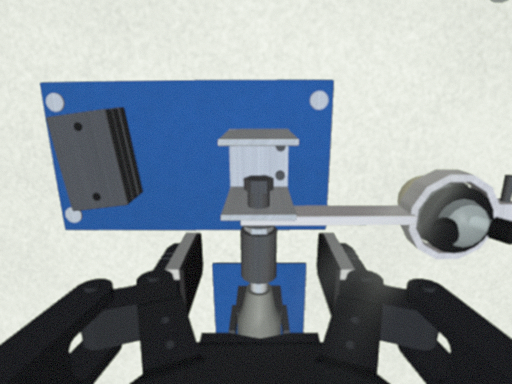

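The gap is directly below, with the walls at (257,141) and (259,216) and the bolt head at (259,188). The wall tops give the gap centre as (596.8,126.8) at yaw 6.1°, which puts the head at (604.8,127.6). I'll aim 1.5 mm toward the near wall for clearance.

```bash
python3 -c "
from h import *
go(603.3,127.4,110,186.1,4)"
```

```text
[1.3, -0.3, 20.0] [-0.0, 0.0, -0.0006]
[1.3, -0.3, 20.0] [-0.0, 0.0, -0.0006]
[1.3, -0.3, 20.0] [-0.0, 0.0, -0.0006]
[1.3, -0.3, 20.0] [-0.0, 0.0, -0.0006]
```

Call:
{"name": "apply_moves", "arguments": {
  "rows": [
    [1.3,-0.3,22,0,0,0],
    [1.3,-0.3,22,0,0,0],
    [1.3,-0.3,20,0,0,0],
    [1.3,-0.3,16,0,0,0],
    [0,0,0,0,0,0]
  ]
}}

```text
time: 23.15
tool_pos: [601.9, 127.4, 108.1]
tcp_rot: [-180.0, -0.2, -174.0]
ft_force: [-0.1, 0.7, -0.3]
finger_gap: 55.1
grip_force: 0.0
```

Call:
{"name": "apply_moves", "arguments": {
  "rows": [
    [0,0,0,0,0,0],
    [0,0,0,0,0,0],
    [0,0,0,0,0,0],
    [0,0,0,0,0,0],
    [0,0,0,0,0,0]
  ]
}}

```text
time: 23.78
tool_pos: [603.2, 127.6, 110.1]
tcp_rot: [-180.0, 0.0, -174.0]
ft_force: [-0.9, -0.3, -0.2]
finger_gap: 55.1
grip_force: 0.0
```

```bash
python3 -c "
from h import *
print(sense()['tool_pos']);go(603.3,127.4,56,186.1,4)"
```

```text
[603.21975377 127.56008142 110.12191305]
[-0.0, -0.0, 13.5] [-0.0, 0.0, -0.0006]
[-0.0, -0.0, 13.5] [-0.0, 0.0, -0.0006]
[-0.0, -0.0, 13.5] [-0.0, 0.0, -0.0006]
[-0.0, -0.0, 13.5] [-0.0, 0.0, -0.0006]
```

Call:
{"name": "apply_moves", "arguments": {
  "rows": [
    [0,0,13,0,0,0],
    [0,0,13,0,0,0],
    [0,0,13,0,0,0],
    [0,0,10,0,0,0],
    [0,0,5,0,0,0]
  ]
}}

```text
time: 24.4
tool_pos: [602.6, 127.5, 54.7]
tcp_rot: [-180.0, -0.1, -174.0]
ft_force: [-0.1, -0.0, 0.2]
finger_gap: 55.0
grip_force: 0.0
```

Call:
{"name": "apply_moves", "arguments": {
  "rows": [
    [0,0,0,0,0,0],
    [0,0,0,0,0,0],
    [0,0,0,0,0,0],
    [0,0,0,0,0,0],
    [0,0,0,0,0,0]
  ],
  "fingers": 10,
  "grip_force": 60
}}

```text
time: 25.02
tool_pos: [603.5, 127.5, 56.6]
tcp_rot: [-180.0, 0.0, -174.0]
ft_force: [-2.1, -1.9, 5.0]
finger_gap: 21.8
grip_force: 58.8
```

Call:
{"name": "apply_moves", "arguments": {
  "rows": [
    [0,0,0,0,0,0],
    [0,0,0,0,0,0],
    [0,0,0,0,0,0],
    [0,0,0,0,0,0],
    [0,0,0,0,0,0]
  ]
}}

```text
time: 25.65
tool_pos: [603.5, 127.5, 56.6]
tcp_rot: [-180.0, 0.0, -174.0]
ft_force: [-2.9, -1.9, 5.6]
finger_gap: 21.9
grip_force: 58.8
```

The fingers closed to 21.9 mm, which is the head's width across flats, at 59 N. I'll check that this holds steadily and that the pile is intact.

Call:
{"name": "apply_moves", "arguments": {
  "rows": [
    [0,0,0,0,0,0],
    [0,0,0,0,0,0],
    [0,0,0,0,0,0],
    [0,0,0,0,0,0],
    [0,0,0,0,0,0]
  ]
}}

```text
time: 26.28
tool_pos: [603.6, 127.5, 56.6]
tcp_rot: [-180.0, 0.0, -174.0]
ft_force: [-3.2, -2.2, 5.4]
finger_gap: 22.2
grip_force: 58.8
```

```bash
python3 - <<'E'
from h import *
im,d=eyes.snapshot("top"); P=cloud("top",d)
m=(np.hypot(P[...,0]-610,P[...,1]+28)<70)&(P[...,2]>42)&(P[...,2]<56)&(d>0); print(m.sum(),cv2.minAreaRect(P[m][:,:2].astype(np.float32)),np.median(P[m][:,2]))
s=sense(); print(s["finger_gap"],s["grip_force"],s["ft_force"],s["wrist_torque"],s["time"])
E
```

```text
583 ((610.5106201171875, -27.555435180664062), (90.30960845947266, 56.348472595214844), 12.733203887939453) 47.98842061050788
22.089213799375422 58.83683502674103 [-2.80128651 -2.2415409   5.68145054] [-0.35846125  0.2903128   0.06205004] 26.325
```

```bash
python3 -c "
from bench import job
print(job.hand_in())"
```

```text
the job is handed in; nothing more can be done
None
```

The job is handed in at 26 s: the three plates lie in one flush pile on the stand's base, and the gripper is still holding the bolt head across its flats at about 59 N. The hand-in returned no verdict.

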